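Jog the parts tumbler with its bayonet lid

ROBOT

A 6-joint arm with a two-finger parallel gripper is mounted at the origin on a cart in front of the work surface, level with it; the furniture and walls round the work are solid. World frame = base frame: x ahead of the robot, y to its left, z up, the work surface at z = 0. Lengths are in m, angles in degrees, forces in N, time in s.
With the tool pointing down it reaches from about 0.275 to 0.825 m from the base axis. Payload 4.9 kg.
Tool frame: the origin (TCP) lies between the finger pads, 19 mm behind the fingertips; this is the grasp point; z points along the fingers, y is the line along which they close (so a half turn about z gives the same grasp; the last joint's range is limited). The gripper opens to 85 mm and grips with 20 to 120 N. Pads are 22 mm wide; open, the fingers measure 114 mm over their backs; the gripper's body (76 mm by 85 mm) begins 54 mm behind the grasp point. The pads swing forward as they close: fully open they stand 13 mm farther back than shut.
Start: joints at [-73.35, 18.69, -11.035, 60.275, 0, 82.311], TCP at [0.227, -0.501, 0.25] pointing down, gripper open.
Joint ranges: [-152.03, 152.03], [-55.5, 102.48], [-74.3, 77.21], [-110.64, 120.58], [-84.22, 78.4], [-180, 180]. Speed limits (degrees/s): [147.25, 147.25, 180, 180, 180, 180].

INTERFACE

Orientations are given as [roll, pitch, yaw] about the fixed x, y, z axes, in that order (R = Rz(yaw) Ry(pitch) Rx(roll)).
In Python, from rig import readout, snapshot, calibration, job gives the robot as it stands.
- The arm moves only by the tool step_arm, never from a script. Its argument "series" is text: rows parted by semicolons, each of 7 numbers parted by spaces: the shift along the tool's x, y, z in units of 50 mm (1.0 is 50 mm), then the turn, a rotation vector about the tool's x, y, z in units of 10 degrees (1.0 is 10 degrees), then the finger opening in mm, from 0 to 85.4. A call has exactly 10 rows; each row shifts and turns the commanded pose from where the row before left it, along the tool's axes as they then stand; what a row does not reach is not made up. A row lasts 1/8 s, in which the tool goes at most 62.5 mm and 10.7 degrees, less where a joint would pass 70% of its speed; a pose out of reach is approached as far as the arm can. A call is refused whole if a number of a shift passes 1 or a number of a turn 1, either way. A call with a gripper value outside its range is refused whole. The fingers move at their own pace and stop on an object; "squeeze" is the grip in N (left out, the last holds). Time passes only in rows, so rows that do not move let the fingers close, or fill a call up. It gives the time, the measured TCP pose, the force, the opening and the grip force at its end, in the units of the state.
- readout.observe(): the state, without advancing time (a new reading comes with each control period).
- snapshot(name): name is "scene" or "top" or "wrist"; returns the picture (384x512x3 uint8, red, green, blue); there is no depth.
- calibration(name): a dict with "fx", "fy", "cx", "cy" (pixels), "k1" (the pictures are not rectified: a ray, as slopes to the right and down, at radius r is drawn at 1 + k1 r^2 times it, then the intrinsics apply), "extrinsics" (4x4, takes a point from world to camera coordinates). Camera axes: x right, y down, z forward; pixel columns grow to the right and rows downward; lengths in m; the calibration is good to about 2 mm. A picture is of the moment at which its call begins: read the wrist's pose just before it. calibration takes no time and is no camera call; for the wrist camera it gives the pose at the moment of the call.
- job.sign_off(): hands the job in; it is judged then, once.
The state is a dict: "clock": time; "q": joint angles; "qd": joint speeds; "joint_torque": joint torques, N m; "tcp_pos": TCP position; "eef_rot": TCP orientation; "wrist_force": force on the tool from outside, world axes, zero at the start; "wrist_torque": the same for the moment, N m; "grip_width": finger opening in m; "grasp_force": force on a finger pad.
Only numpy, scipy, OpenCV 4.12 (cv2) and the standard library are available. Lean on these libraries where they do the work, as an engineer would, in place of code of your own. Each camera call takes 0.05 s, during which the arm holds its last target. There are 200 camera calls.

TASK

Put the lid on the parts tumbler with its two lugs down in the two notches of the rim, then twist it clockwise (seen from above) half way to the lock, until the lid's handle points at the single raised rib; stop well before the lock clicks. Hold it there against the return spring: the program finishes with the lid still gripped and held at the rib. Leave the other things on the desk where they are.

Things in the scene. Friction and masses are not known exactly. Their poses are not given: they have to be found in the camera images.
- lid: loose grey plastic bayonet lid, 110 g, right way up on the desk: disc 73 mm across, 12 mm thick; bar handle on top 58 mm long, 14 mm wide, 12 to 42 mm above the underside; two lugs, one at each end of the handle line, at the bottom edge (10 mm wide, 5 mm thick, out to 46 mm from the axis). Origin: centre of underside; z up; handle and lugs lie along x, so a half turn makes no difference
- lid_handle (a point): point on the lid's axis 34 mm above its underside, a good height for the TCP when gripping the bar handle from above across its 14 mm (along the lid's y)
- tumbler: small parts tumbler, fixed: aluminium drum 109 mm across, rim 72 mm above the desk, on a grey 126 x 114 mm foot plate, grey motor housing (8 to 56 mm high) behind it at +x, steel bracket inside. Origin: drum axis at desk height, z up. Inward flange at the rim, opening radius 41 mm, under which the lugs slide when turned clockwise from the notches
- tumbler_seat (a point): point on the drum's axis, 60 mm above the desk and 12 mm below the rim: where the centre of the lid's underside is when the lid is fully down (its disc is then flush with the rim)
- jog_ring (a joint): turn (rad) of the sprung ring under the flange that the lugs push: 0 at rest, growing as the lid turns clockwise; about 0.16 less than the lid's angle from the notches: 0.51 with the handle at the single rib, 1.19 at the lock. Return spring 0.06 N m at 0, 0.09 at the rib. From about 0.8 the lugs meet the sprung lock catches; from about 1.1 they are latched
- marker: white and black marker pen, 135 x 17 mm, lying on the desk; leave alone
- glue_tube: glue tube, 146 x 42 x 28 mm, lying on the desk; leave alone
- wax_tin: round tin, 63 mm across, 34 mm high; leave alone
- battery_a: battery, 15 mm thick, 50 mm long, lying on the desk; leave alone
- oil_bottle: small dropper bottle, 33 mm across, 102 mm tall, standing; leave alone
- hex_key_a: hex key, 88 x 30 x 5 mm, lying on the desk; leave alone
- notch (a point): middle of the notch in the flange at the drum's +x side, on rim level, 45 mm from the axis; its twin lies at -x. The lugs go straight down through them: notches 22 mm wide, reaching out to 50.5 mm from the axis, so 4 mm play sideways and about 0.16 rad in turn
- single_rib (a point): single raised rib on top of the flange, 47 mm from the axis, 0.67 rad clockwise (from above) from the +x notch; its twin lies half a turn on. Here the handle must point, either end. A pair of ribs 1.35 rad clockwise from each notch marks the lock

How it is judged (in metres and radians):
On the way:
1. the lid is fully down on its seat, lugs in the notches, not yet turned (z of lid in the frame of tumbler_seat between -0.003 and 0.003 m and horizontal distance between lid and tumbler_seat below 0.006 m and angle between the x axis of lid and the x axis of tumbler, either way round below 0.25 rad and value of joint jog_ring below 0.15 rad), for 0.1 s.
At the end, for the whole second after the job is handed in: the lid lies flat and fully down in the drum, its lugs under the flange, turned clockwise to within 0.2 rad of the single rib, with the sprung ring pushed along (0.3 to 0.72 rad), still, and the fingers still grip it (z of lid in the frame of tumbler_seat between -0.003 and 0.004 m and horizontal distance between lid and tumbler_seat below 0.006 m and angle between lid's own z axis and vertical below 0.1 rad and angle between the x axis of lid and the x axis of tumbler, either way round between 0.47 and 0.87 rad and value of joint jog_ring between 0.3 and 0.72 rad and angular speed of lid below 0.3 rad/s and contact force between the fingers and lid above 1 N); the arm keeps its last pose, push and grip.
It fails at once if the lid is turned as far as the lock click (value of joint jog_ring above 0.98 rad).
It fails at once if another thing on the desk is pushed aside or knocked over (distance of any of marker, glue_tube, wax_tin, battery_a, oil_bottle, hex_key_a from where it was at the start of the episode above 0.04 m or angle between oil_bottle's own z axis and vertical above 0.5 rad).
It also fails if it takes over 42 s, if anything falls off the work surface, if the arm or the gripper's body presses on something with over 40 N, if the wrist force passes 120 N, or if a joint passes its speed limit or range.

## Working session

There is one attempt and no reset: what is moved stays moved. The work goes in short steps, Python scripts to look and compute and a tool call to move; the robot and the scene stay as the last step left them, time stands still between calls to the robot, and variables do not carry over. Pictures are saved under pics/ and viewed, at most 10 in all, crops included, and the job is handed in when it is done.

Besides the shell and the picture viewer there is one more tool, called after "Request:" by a JSON object that holds its "fn" and its "kwargs", one argument or row to a line. step_arm: Moves the arm, as the interface text tells. Its arguments: {"type":"object","properties":{"series":{"type":"string"},"squeeze":{"type":"number"}},"required":["series"]}

```bash
mkdir -p pics; ls; python3 - <<'E'
from rig import readout,snapshot,calibration
import cv2
s=readout.observe();print(s)
for n in("top","scene"):
    im=snapshot(n);cv2.imwrite(f"pics/{n}0.png",im[:,:,::-1])
    c=calibration(n);print(n,c)
E
```

```text
pics
{'clock': 0.0, 'q': array([-7.33505176e+01,  1.87330170e+01, -1.10927392e+01,  6.02756303e+01,
       -5.87476869e-04,  8.23114993e+01]), 'qd': array([-0.00554304, -0.07861574,  0.01106952, -0.08520376,  0.04325691,
       -0.06158477]), 'joint_torque': array([-7.02024608e-04, -4.43392289e+01,  2.62442887e+01,  1.54143217e-02,
       -3.02194239e-04, -7.34496325e-06]), 'tcp_pos': array([ 0.22651477, -0.50056967,  0.249189  ]), 'eef_rot': array([-1.79899446e+02, -1.29820261e-02,  2.43379723e+01]), 'wrist_force': array([ 0.29511941, -0.0432384 ,  0.31452957]), 'wrist_torque': array([-0.01883528, -0.02917922,  0.05315204]), 'grasp_force': 0.0, 'grip_width': 0.08560339092536084}
top {'fx': 448.0764916810033, 'fy': 448.0764916810033, 'cx': 253.21860689481105, 'cy': 183.62687060876533, 'k1': 0.004372959066386013, 'extrinsics': array([[ 0.0198499 , -0.99973405,  0.01173954, -0.10974483],
       [-0.99029529, -0.02127524, -0.13734122,  0.61401349],
       [ 0.13755446, -0.0088994 , -0.99045422,  1.1835985 ],
       [ 0.        ,  0.        ,  0.        ,  1.        ]])}
scene {'fx': 400.41005867404056, 'fy': 400.41005867404056, 'cx': 256.02225275079064, 'cy': 188.83455803806447, 'k1': -0.12199505066167056, 'extrinsics': array([[-7.44793669e-01, -6.67294830e-01, -1.02624613e-05,
         3.80135506e-01],
       [-4.03079654e-01,  4.49905109e-01, -7.96939261e-01,
         3.50990124e-01],
       [ 5.31798066e-01, -5.93551180e-01, -6.04059446e-01,
         5.13172455e-01],
       [ 0.00000000e+00,  0.00000000e+00,  0.00000000e+00,
         1.00000000e+00]])}
```

```bash
python3 -c "
import cv2
im=cv2.imread('pics/top0.png');cv2.imwrite('pics/top0b.png',cv2.resize(im,(800,600),interpolation=cv2.INTER_CUBIC))"
```

```text
(no output)
```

View pics/top0b.png

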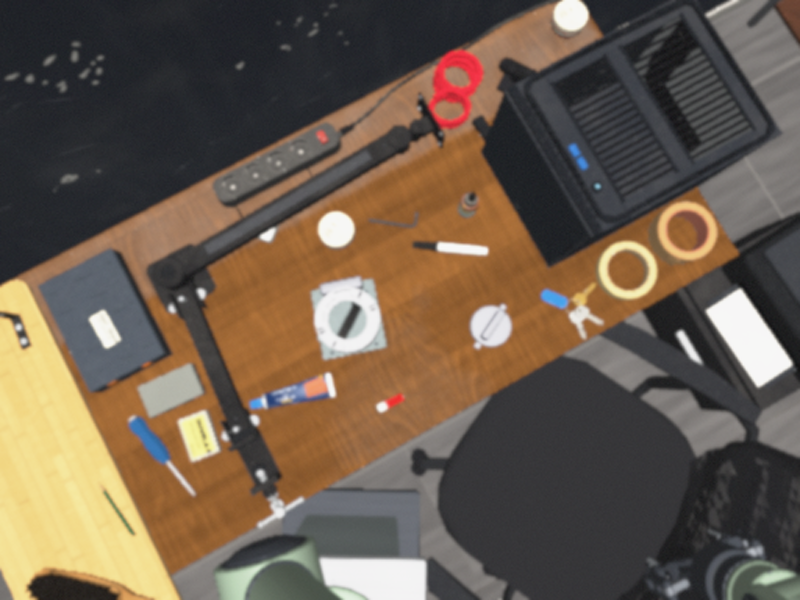

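View pics/scene0.png

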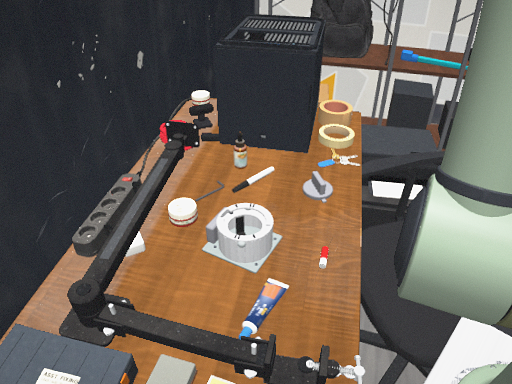

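The top view shows the lid at about (314,209) in original pixels, with its handle tilted, and the tumbler at (223,203) with the motor housing towards the top of the image. The boom arm stands clear on the left. Next I turn these into positions.

```bash
cat > h.py <<'E'
import numpy as np,cv2
from rig import readout,snapshot,calibration
def ray(c,uv):
    K=np.array([[c['fx'],0,c['cx']],[0,c['fy'],c['cy']],[0,0,1.]])
    p=cv2.undistortPoints(np.array(uv,float).reshape(-1,1,2),K,np.array([c['k1'],0,0,0.])).reshape(-1,2)
    E=c['extrinsics'];R=E[:3,:3]
    return -R.T@E[:3,3],np.c_[p,np.ones(len(p))]@R
def plane(c,uv,z):
    o,d=ray(c,uv);return o+d*((z-o[2])/d[:,2])[:,None]
def proj(c,P):
    E=c['extrinsics'];P=np.atleast_2d(P)@E[:3,:3].T+E[:3,3]
    s=P[:,:2]/P[:,2:];r=(s**2).sum(1,keepdims=True);s=s*(1+c['k1']*r)
    return s*[c['fx'],c['fy']]+[c['cx'],c['cy']]
E
python3 - <<'E'
from h import *
t=calibration('top');s=calibration('scene')
print('lid top',plane(t,[[313.8,208.5]],.012),'scene',plane(s,[[318,190]],.012))
print('handle ends',plane(t,[[306,219],[322,199]],.035))
print('drum',plane(t,[[222.5,204]],.072),'scene',plane(s,[[245,219]],.072))
print('bottle, marker,tin',plane(t,[[300,131],[288,159],[215,147]],.03))
E
```

```text
lid top [[ 0.55403859 -0.26770717  0.012     ]] scene [[ 0.54706598 -0.26257658  0.012     ]]
handle ends [[ 0.52291024 -0.24307298  0.035     ]
 [ 0.57869301 -0.28687927  0.035     ]]
drum [[ 0.55581252 -0.01636753  0.072     ]] scene [[ 0.55854252 -0.02156372  0.072     ]]
bottle, marker,tin [[ 0.77036588 -0.22589147  0.03      ]
 [ 0.6894087  -0.19281866  0.03      ]
 [ 0.71901285  0.01172375  0.03      ]]
```

Request:
{"fn": "step_arm", "kwargs": {
  "series": "0.78 -0.16 0 0 0 0 85; 0.78 -0.16 0 0 0 0 85; 0.78 -0.16 0 0 0 0 85; 0.78 -0.16 0 0 0 0 85; 0.78 -0.16 0 0 0 0 85; 0.78 -0.16 0 0 0 0 85; 0.78 -0.16 0 0 0 0 85; 0.78 -0.16 0 0 0 0 85; 0.78 -0.16 0 0 0 0 85; 0.78 -0.16 0 0 0 -1 85"
}}

```text
clock: 1.35
tcp_pos: [0.5498, -0.2665, 0.2495]
eef_rot: [-180.0, 0.0, 34.6]
wrist_force: [0.5, -0.8, -0.1]
grip_width: 0.0856
grasp_force: 0.0
```

Request:
{"fn": "step_arm", "kwargs": {
  "series": "0 0 0 0 0 -1 85; 0 0 0 0 0 -1 85; 0 0 0 0 0 -1 85; 0 0 0 0 0 -1 85; 0 0 0 0 0 -1 85; 0 0 0 0 0 -1 85; 0 0 0 0 0 -1 85; 0 0 0 0 0 -1 85; 0 0 0 0 0 -1 85; 0 0 0 0 0 -0.8 85"
}}

```text
clock: 2.6
tcp_pos: [0.5488, -0.2673, 0.2494]
eef_rot: [-180.0, -0.1, 132.6]
wrist_force: [0.4, -0.1, -0.4]
grip_width: 0.0849
grasp_force: 0.0
```

```bash
python3 - <<'E'
from h import *
s=readout.observe();print(s['clock'],s['tcp_pos'],s['eef_rot'],s['q'])
c=calibration('wrist');im=snapshot('wrist');np.save('w1.npy',c,allow_pickle=True)
cv2.imwrite('pics/w1.png',im[:,:,::-1])
print(c['fx'],c['k1'],-c['extrinsics'][:3,:3].T@c['extrinsics'][:3,3])
E
```

```text
2.6 [ 0.54876168 -0.26729393  0.24937851] [-1.79982924e+02 -6.79693579e-02  1.32613996e+02] [-3.28956816e+01  2.52263739e+01 -1.31844653e+00  6.35252596e+01
  4.74118640e-04  1.44903116e+01]
279.3971186521075 -0.011457415595965732 [ 0.49425528 -0.20992984  0.37368148]
```

View pics/w1.png

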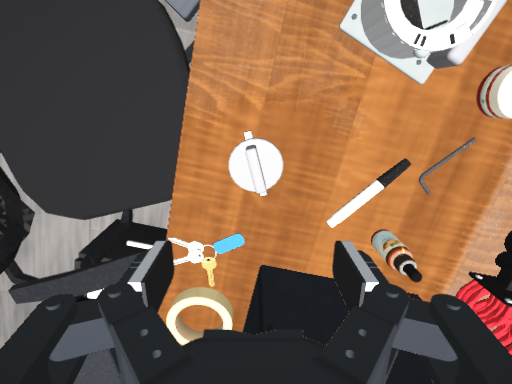

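The wrist view shows the lid at about (256,165), with lugs at (249,135) and (263,193) and nothing close to it. I'll mask it and measure.

```bash
cat >> h.py <<'E'
def blob(im,uv,smax=70,vmin=100):
    h=cv2.cvtColor(im,cv2.COLOR_RGB2HSV)
    m=((h[...,1]<smax)&(h[...,2]>vmin)).astype('uint8')
    n,l,st,ce=cv2.connectedComponentsWithStats(m)
    k=l[int(uv[1]),int(uv[0])]
    return (l==k).astype('uint8'),st[k],ce[k]
E
python3 - <<'E'
from h import *
c=np.load('w1.npy',allow_pickle=True).item();im=cv2.imread('pics/w1.png')[:,:,::-1].copy()
m,st,ce=blob(im,(240,170));print(st,ce)
# disc: opening removes lugs; lugs = remainder
o=cv2.morphologyEx(m,cv2.MORPH_CLOSE,np.ones((9,9),'uint8'))
d=cv2.morphologyEx(o,cv2.MORPH_OPEN,cv2.getStructuringElement(2,(25,25)))
k=max(cv2.findContours(d,0,1)[0],key=cv2.contourArea).reshape(-1,2)
P=plane(c,k,.012);(x,y),r=cv2.minEnclosingCircle(P[:,:2].astype('float32'));print('disc',x,y,r,P[:,:2].mean(0),cv2.fitEllipse(P[:,:2].astype('float32')))
n,l,s2,c2=cv2.connectedComponentsWithStats(o-(o&d))
for i in range(1,n):
    if s2[i,4]>8: print('bit',c2[i],s2[i,4],plane(c,[c2[i]],.005))
# farthest mask points at lug level
ys,xs=np.nonzero(o);Q=plane(c,np.c_[xs,ys],.0045)[:,:2]
q=Q-[x,y];R=np.hypot(*q.T);b=R>.041
for sgn in(1,-1):
    a=q[b][(q[b]@[.8,-.6])*sgn>0];print(len(a),a.mean(0),np.degrees(np.arctan2(*a.mean(0)[::-1])),np.hypot(*a.T).max())
E
```

```text
[ 228  131   55   65 2430] [255.2436214  164.14897119]
disc 0.5539766550064087 -0.2709946930408478 0.03762401267886162 [ 0.55360541 -0.27021029] ((0.5540885329246521, -0.27067825198173523), (0.0713944137096405, 0.07251372188329697), 58.24843215942383)
bit [247.53448276 134.55172414] 58 [[ 0.51992213 -0.24857288  0.005     ]]
bit [262.875 193.   ] 32 [[ 0.58991176 -0.2938634   0.005     ]]
26 [ 0.03654332 -0.02331743] -32.54098885246134 0.046046245317985866
27 [-0.03596447  0.02375965] 146.5495690237425 0.04532545663955612
```

Request:
{"fn": "step_arm", "kwargs": {
  "series": "-0.13 0.03 0.6 0 0 -0.72 85; 0 0 0.8 0 0 -0.72 85; 0 0 0.9 0 0 0 85; 0 0 0.9 0 0 0 85; 0 0 0.7 0 0 0 85; 0 0 0.37 0 0 0 85; 0 0 0 0 0 0 85; 0 0 0 0 0 0 12; 0 0 0 0 0 0 5; 0 0 0 0 0 0 0",
  "squeeze": 60
}}

```text
clock: 3.9
tcp_pos: [0.5552, -0.2717, 0.0376]
eef_rot: [180.0, 0.1, 146.7]
wrist_force: [0.5, 0.2, 0.4]
grip_width: 0.0321
grasp_force: 0.0
```

Request:
{"fn": "step_arm", "kwargs": {
  "series": "0 0 0 0 0 0 0; 0 0 0 0 0 0 0; 0 0 0 0 0 0 0; 0 0 0 0 0 0 0; 0 0 0 0 0 0 0; 0 0 -0.2 0 0 0 0; 0 0 -0.6 0 0 0 0; 0 0 -0.8 0 0 0 0; 0 0 -0.8 0 0 0 0; 0 0 -0.7 0 0 0 0"
}}

```text
clock: 5.15
tcp_pos: [0.5544, -0.2712, 0.1932]
eef_rot: [-180.0, 0.0, 146.7]
wrist_force: [0.2, 0.2, -1.3]
grip_width: 0.0128
grasp_force: 58.6
```

```bash
python3 - <<'E'
from h import *
s=readout.observe();print(s['clock'],s['tcp_pos'],s['eef_rot'],s['grip_width'],s['grasp_force'])
c=calibration('wrist');im=snapshot('wrist')
cv2.imwrite('pics/w2.png',im[:,:,::-1])
E
```

```text
5.15 [ 0.55436661 -0.27119649  0.19315356] [-1.79998126e+02  7.39154492e-03  1.46739728e+02] 0.012782348811094047 58.64302039146423
```

View pics/w2.png

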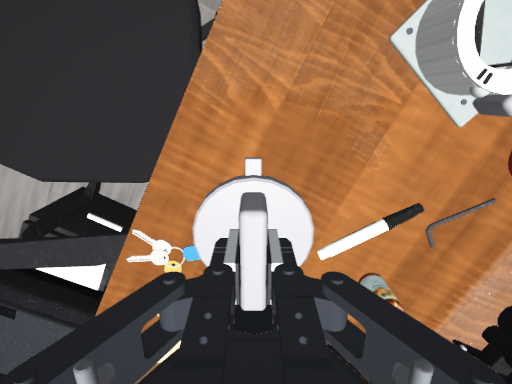

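The lid is held squarely, with the drum at the upper right. I'll move to a spot where the drum is unobstructed and measure it.

Request:
{"fn": "step_arm", "kwargs": {
  "series": "-0.12 0.42 -0.1 0 0 0 0; -0.12 0.42 -0.1 0 0 0 0; -0.12 0.42 -0.1 0 0 0 0; -0.12 0.42 -0.1 0 0 0 0; -0.12 0.42 -0.1 0 0 0 0; -0.12 0.42 -0.04 0 0 0 0; -0.12 0.42 0 0 0 0 0; 0 0 0 0 0 0 0; 0 0 0 0 0 0 0; 0 0 0 0 0 0 0"
}}

```text
clock: 6.45
tcp_pos: [0.6698, -0.1716, 0.2181]
eef_rot: [-180.0, -0.1, 146.7]
wrist_force: [0.2, -0.8, 0.0]
grip_width: 0.0126
grasp_force: 58.7
```

```bash
python3 - <<'E'
from h import *
s=readout.observe();print(s['clock'],s['tcp_pos'],s['eef_rot'],s['grip_width'],s['grasp_force'])
c=calibration('wrist');im=snapshot('wrist');np.save('w3.npy',c,allow_pickle=True)
cv2.imwrite('pics/w3.png',im[:,:,::-1])
print(proj(c,[.556,-.018,.072]))
cr=im[0:230,190:490];cv2.imwrite('pics/w3c.png',cv2.resize(cr[:,:,::-1],None,fx=2.6,fy=2.6,interpolation=cv2.INTER_CUBIC))
E
```

```text
6.45 [ 0.6697758  -0.17160293  0.2181078 ] [-1.79980139e+02 -5.11140976e-02  1.46708761e+02] 0.01260658677827317 58.705270886421204
[[335.44078933 -30.57428927]]
```

View pics/w3c.png

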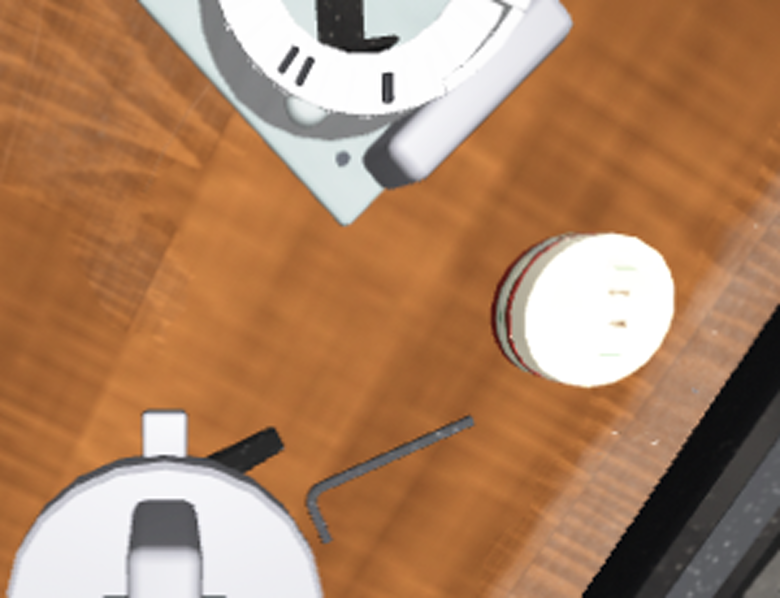

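The drum is cut off at the top of this view: its ribs are visible and the camera is tilted. I'll move about 95 mm along tool x.

Request:
{"fn": "step_arm", "kwargs": {
  "series": "0.3 0 0 0 0 0 0; 0.4 0 0 0 0 0 0; 0.4 0 0 0 0 0 0; 0.4 0 0 0 0 0 0; 0.3 0 0 0 0 0 0; 0.1 0 0 0 0 0 0; 0 0 0 0 0 0 0; 0 0 0 0 0 0 0; 0 0 0 0 0 0 0; 0 0 0 0 0 0 0"
}}

```text
clock: 7.75
tcp_pos: [0.591, -0.1195, 0.2183]
eef_rot: [-180.0, -0.0, 146.7]
wrist_force: [0.3, 0.5, -1.6]
grip_width: 0.0127
grasp_force: 58.7
```

```bash
python3 - <<'E'
from h import *
s=readout.observe();print(s['clock'],s['tcp_pos'],s['eef_rot'],s['grip_width'],s['grasp_force'])
c=calibration('wrist');im=snapshot('wrist');np.save('w4.npy',c,allow_pickle=True)
cv2.imwrite('pics/w4.png',im[:,:,::-1])
print(proj(c,[.556,-.018,.072]))
cr=im[0:230,220:440];cv2.imwrite('pics/w4c.png',cv2.resize(cr[:,:,::-1],None,fx=2.6,fy=2.6,interpolation=cv2.INTER_CUBIC))
E
```

```text
7.75 [ 0.59102588 -0.11948919  0.2183032 ] [-1.79997617e+02 -7.15828446e-03  1.46727650e+02] 0.01269653368457218 58.70527446269989
[[326.08671867  91.28909293]]
```

View pics/w4c.png

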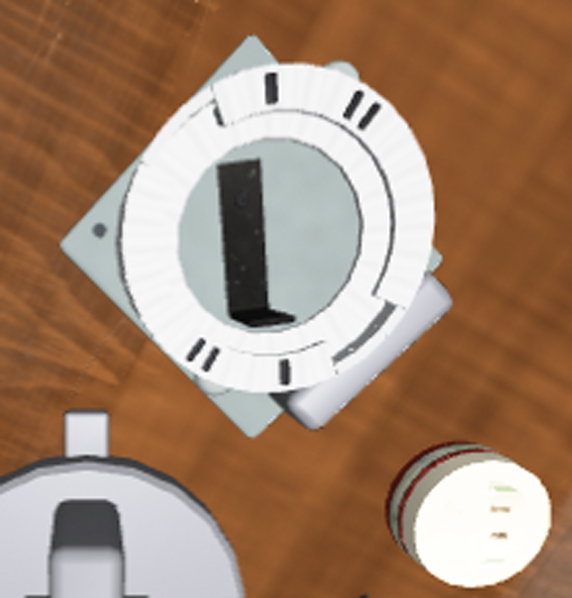

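The crop shows single ribs at (271,88) and (285,372), pairs at (362,108) and (204,354), and the notch by the housing at about (363,333). I'll measure the rib blobs on the rim plane.

```bash
python3 - <<'E'
from h import *
c=np.load('w4.npy',allow_pickle=True).item();im=cv2.imread('pics/w4.png')
g=cv2.cvtColor(im,6);m=(g<110).astype('uint8')
n,l,st,ce=cv2.connectedComponentsWithStats(m)
S=np.array([220,0])
R=[]
for q in [(271,88),(353,103),(370,113),(285,372),(197,349),(212,357)]:
    p=np.array(q)/2.6+S;k=np.argmin(np.hypot(*(ce-p).T)+1e3*(st[:,4]>60));R.append(ce[k]);print(p,ce[k],st[k,4])
P=plane(c,R,.0725)[:,:2];P=np.array([P[0],(P[1]+P[2])/2,P[3],(P[4]+P[5])/2])
C=P.mean(0);print('pts',P,'C',(P[0]+P[2])/2,(P[1]+P[3])/2)
for p in P:print(np.hypot(*(p-C)),np.degrees(np.arctan2(*(p-C)[::-1])))
print('notch',[ (np.hypot(*v),np.degrees(np.arctan2(*v[::-1]))) for v in plane(c,np.array([(363,333),(197,115)])/2.6+S,.072)[:,:2]-C])
# outer rim: bright outline
_,_,_=0,0,0
o=np.array([(v/2.6+S[0],w/2.6) for v,w in[(119,232),(436,225),(285,62),(270,393)]])
# lid in tool frame
s=readout.observe();print(s['clock'],s['tcp_pos'])
t=s['tcp_pos'];zt=t[2]-.022
for z,q in[(t[2]-.034+.005,(86,410)),(t[2]-.034+.005,(66,412)),(t[2]-.034+.005,(107,412))]:
    d=plane(c,[np.array(q)/2.6+S],z)[0]-t;a=np.radians(s['eef_rot'][2]);print('lug tip tool xy',d[0]*np.cos(a)+d[1]*np.sin(a),d[0]*np.sin(a)-d[1]*np.cos(a))
E
```

```text
[324.23076923  33.84615385] [323.88235294  33.64705882] 51
[355.76923077  39.61538462] [355.5         39.70588235] 34
[362.30769231  43.46153846] [361.46875  44.15625] 32
[329.61538462 143.07692308] [329.03571429 142.82142857] 28
[295.76923077 134.23076923] [294.86363636 134.18181818] 22
[301.53846154 137.30769231] [300.61904762 137.80952381] 21
pts [[ 0.51341911  0.00313419]
 [ 0.53560322  0.02527984]
 [ 0.59893032 -0.03846589]
 [ 0.57670128 -0.0604296 ]] C [ 0.55617472 -0.01766585] [ 0.55615225 -0.01757488]
0.04751665635179589 154.10107777608462
0.04757259381655585 115.60644164146784
0.04757665391811584 -25.985653786858954
0.04748085449527028 -64.37056326641907
notch [(np.float64(0.04768192183075607), np.float64(12.571504343253604)), (np.float64(0.049097239255510045), np.float64(-175.66776187532543))]
7.8 [ 0.59098829 -0.11944126  0.21832334]
lug tip tool xy 0.04758755339103514 -0.0013129619377059767
lug tip tool xy 0.0471563636074583 -0.005599730523247835
lug tip tool xy 0.04714818717101452 0.003187255705551603
```

Rib radius comes out at 47.5 mm (expected 47) and the rib spacing at 38.5° (expected 39°). The drum centre is (0.5562, -0.0176), its yaw about 12.6°, and the rib target yaw about -25.9°. Next I go above the drum, turn to yaw 192.6 and hover just above the rim.

Request:
{"fn": "step_arm", "kwargs": {
  "series": "0.34 0.264 0 0 0 0 0; 0.34 0.264 0 0 0 0 0; 0.34 0.264 0 0 0 0 0; 0.34 0.264 0 0 0 0 0; 0.34 0.264 0 0 0 0 0; 0 0 0.3 0 0 -0.92 0; 0 0 0.4 0 0 -0.92 0; 0 0 0.5 0 0 -0.92 0; 0 0 0.5 0 0 -0.92 0; 0 0 0.3 0 0 -0.92 0"
}}

```text
clock: 9.05
tcp_pos: [0.5551, -0.0165, 0.1173]
eef_rot: [180.0, -0.1, -166.9]
wrist_force: [-0.7, -0.9, -1.3]
grip_width: 0.0128
grasp_force: 58.6
```

```bash
python3 - <<'E'
from h import *
c=calibration('wrist');im=snapshot('wrist')
s=readout.observe();print(s['clock'],s['tcp_pos'],s['eef_rot'],s['wrist_force'],s['grip_width'])
cv2.imwrite('pics/w5.png',im[:,:,::-1]);np.save('w5.npy',c,allow_pickle=True)
cr=im[60:330,130:390];cv2.imwrite('pics/w5c.png',cv2.resize(cr[:,:,::-1],None,fx=2.2,fy=2.2,interpolation=cv2.INTER_CUBIC))
E
```

```text
9.1 [ 0.5541477  -0.01640914  0.11574629] [ 179.91662026   -0.19494581 -166.75485926] [-0.94404755 -0.09412525 -1.53187966] 0.012969071371261244
```

View pics/w5c.png

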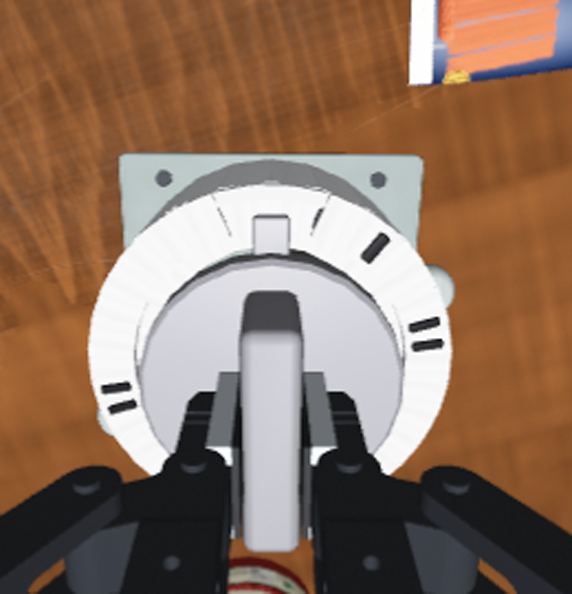

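The lug sits centred in the notch opening, at about (272,235) in the crop. I'll correct x by 2 mm and lower gently.

Request:
{"fn": "step_arm", "kwargs": {
  "series": "-0.04 -0.01 0 0 0 0 0; 0 0 0.06 0 0 0 0; 0 0 0.06 0 0 0 0; 0 0 0.06 0 0 0 0; 0 0 0.06 0 0 0 0; 0 0 0.05 0 0 0 0; 0 0 0.04 0 0 0 0; 0 0 0.02 0 0 0 0; 0 0 0 0 0 0 0; 0 0 0 0 0 0 0"
}}

```text
clock: 10.35
tcp_pos: [0.5581, -0.0176, 0.1011]
eef_rot: [-180.0, 0.0, -167.3]
wrist_force: [0.8, -0.1, -0.5]
grip_width: 0.0127
grasp_force: 58.6
```

```bash
python3 - <<'E'
from h import *
s=readout.observe();print(s['clock'],s['tcp_pos'],s['eef_rot'],s['wrist_force'],s['wrist_torque'],s['grip_width'])
E
```

```text
10.35 [ 0.55811256 -0.01759567  0.10106326] [-1.79995155e+02  8.12271737e-03 -1.67265378e+02] [ 0.79768025 -0.11607799 -0.52814616] [-0.00505032  0.00866    -0.01065207] 0.012669158616448578
```

Request:
{"fn": "step_arm", "kwargs": {
  "series": "0.03 0 0.01 0 0 0 0; 0 0 0.02 0 0 0 0; 0 0 0.02 0 0 0 0; 0 0 0.02 0 0 0 0; 0 0 0.02 0 0 0 0; 0 0 0 0 0 0 0; 0 0 0 0 0 0 0; 0 0 0 0 0 0 0; 0 0 0 0 0 0 0; 0 0 0 0 0 0 0"
}}

```text
clock: 11.6
tcp_pos: [0.5566, -0.0179, 0.0973]
eef_rot: [-180.0, 0.0, -167.3]
wrist_force: [-2.1, -0.5, 6.1]
grip_width: 0.013
grasp_force: 59.6
```

```bash
python3 - <<'E'
from h import *
c=calibration('wrist');im=snapshot('wrist')
s=readout.observe();print(s['clock'],s['tcp_pos'],s['eef_rot'],s['wrist_force'],s['wrist_torque'],s['grip_width'])
cr=im[60:330,130:390];cv2.imwrite('pics/w6c.png',cv2.resize(cr[:,:,::-1],None,fx=2.2,fy=2.2,interpolation=cv2.INTER_CUBIC))
E
```

```text
11.65 [ 0.55655491 -0.01785877  0.09725696] [-1.79989269e+02  1.63950207e-02 -1.67254164e+02] [-1.95953294 -1.07097105  4.38034446] [0.08025673 0.46279721 0.00956133] 0.012827052046715918
```

View pics/w6c.png

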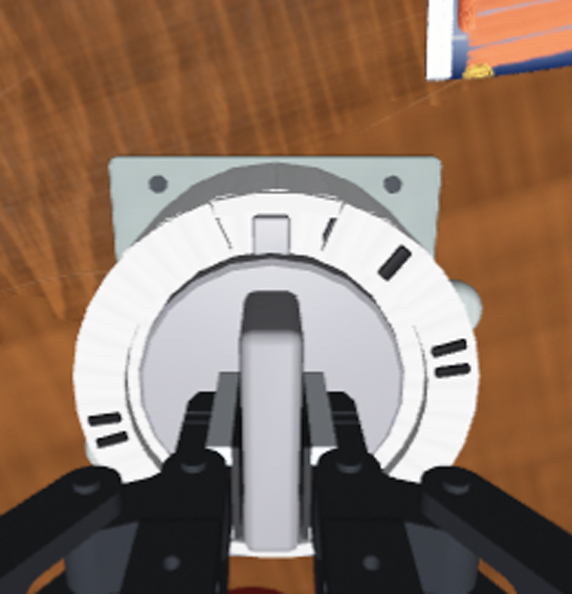

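The lug is down in the notch and contact starts at the expected height (0.0973). I'll press 1.5 mm more to confirm the seat is solid.

Request:
{"fn": "step_arm", "kwargs": {
  "series": "0 0 0.02 0 0 0 0; 0 0 0.01 0 0 0 0; 0 0 0 0 0 0 0; 0 0 0 0 0 0 0; 0 0 0 0 0 0 0; 0 0 0 0 0 0 0; 0 0 0 0 0 0 0; 0 0 0 0 0 0 0; 0 0 0 0 0 0 0; 0 0 0 0 0 0 0"
}}

```text
clock: 12.9
tcp_pos: [0.5566, -0.0179, 0.0972]
eef_rot: [-180.0, 0.1, -167.3]
wrist_force: [-7.0, 1.7, 17.6]
grip_width: 0.0129
grasp_force: 61.4
```

```bash
python3 - <<'E'
from h import *
s=readout.observe();print(s['clock'],s['tcp_pos'],s['eef_rot'],s['wrist_force'],s['wrist_torque'],s['grip_width'])
E
```

```text
12.9 [ 0.55659619 -0.01789116  0.09719796] [-1.79965464e+02  5.09662952e-02 -1.67253856e+02] [-6.96542457  1.66838817 17.58150932] [ 0.15252257  1.348755   -0.02056943] 0.012927796838869464
```

z does not move while the force rises, so the lid is seated. I'll ease the push slightly and twist clockwise.

Request:
{"fn": "step_arm", "kwargs": {
  "series": "0 0 -0.02 0 0 0.2 0; 0 0 0 0 0 0.4 0; 0 0 0 0 0 0.5 0; 0 0 0 0 0 0.5 0; 0 0 0 0 0 0.5 0; 0 0 0 0 0 0.5 0; 0 0 0 0 0 0.5 0; 0 0 0 0 0 0.4 0; 0 0 0 0 0 0.2 0; 0 0 0 0 0 0 0"
}}

```text
clock: 14.15
tcp_pos: [0.5578, -0.0172, 0.0972]
eef_rot: [179.9, 0.1, 155.8]
wrist_force: [-0.3, 2.8, 6.7]
grip_width: 0.0124
grasp_force: 59.8
```

```bash
python3 - <<'E'
from h import *
c=calibration('wrist');im=snapshot('wrist')
s=readout.observe();print(s['clock'],s['tcp_pos'],s['eef_rot'],s['wrist_force'],s['wrist_torque'],s['grip_width'],s['grasp_force'])
cr=im[60:330,130:390];cv2.imwrite('pics/w7c.png',cv2.resize(cr[:,:,::-1],None,fx=2.2,fy=2.2,interpolation=cv2.INTER_CUBIC))
E
```

```text
14.2 [ 0.5578257  -0.01720996  0.09724489] [1.79854495e+02 1.17409490e-01 1.55771898e+02] [-1.5769302   2.04729276  7.41817157] [0.60073775 0.14028736 0.06337328] 0.012923643413136553 59.77286696434021
```

View pics/w7c.png

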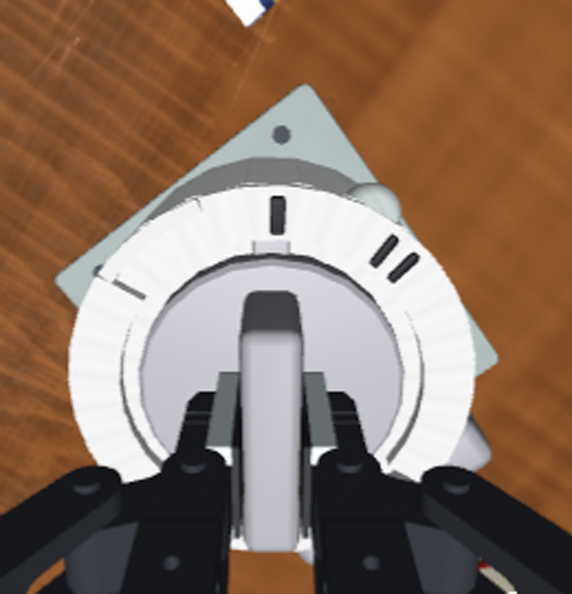

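The lug is under the flange, and the handle points at the single rib at about (278,215). The turn is about 0.64 rad (target 0.67), and the wrist torque of about 0.06 N m shows the spring is engaged. I'll hand in.

```bash
python3 -c "
from rig import job
print(job.sign_off())"
```

```text
the job is handed in; nothing more can be done
None
```

The lid is seated, turned about 0.64 rad clockwise to the single rib (target 0.67, lock not reached), and held gripped at about 60 N; the job was handed in after about 14 s, but no verdict came back.

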